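# Load the microscope and split its beam

### The arm

A 6-joint arm with a two-finger parallel gripper is mounted at the origin on a cart in front of the work surface, level with it; the furniture and walls round the work are solid. World frame = base frame: x ahead of the robot, y to its left, z up, the work surface at z = 0. Lengths are in mm, angles in rad, forces in N, time in s.
With the tool pointing down it reaches from about 400 to 825 mm from the base axis. Payload 7 kg.
Tool frame: the origin (TCP) lies at the very end of the fingers, on their centre line; the grasp point (between the pads) lies 19 mm behind it; z points along the fingers, y is the line along which they close (so a half turn about z gives the same grasp; the last joint's range is limited). The gripper opens to 88 mm and grips with 3 to 60 N. Pads are 19 mm wide; open, the fingers measure 130 mm over their backs; the gripper's body (78 mm by 193 mm) begins 47 mm behind the grasp point.
Start: joints at [-0.891, 0.359, 0.012, 0, -1.224, -0.288], TCP at [257.723, -623.838, 226.561] pointing down, gripper open.
Joint ranges: [-3.07, 3.07], [-1.43, 2.12], [-1.02, 1.25], [-3.03, 1.67], [-3.05, -0], [-3.03, 3.03]. Speed limits (rad/s): [2.39, 2.39, 3.01, 3.14, 3.14, 3.14].

### API

Orientations are given as a unit quaternion [x, y, z, w].
In Python, from plant import bot gives the robot as it stands. Calls block until the motion is done:
- bot.move_ptp(position, orientation): joint-space move of the TCP to a pose.
- bot.line_to(position, velocity=150, ori=None): straight line of the TCP; ori=None keeps the orientation; velocity is the mean speed in mm/s.
- bot.move_joints(angles): joint-space move.
- bot.move_gripper(opening, force=None): finger opening in mm; force is the grip in N (None keeps the last); returns when the fingers have stopped.
- bot.pause(seconds).
- bot.solve_ik(position, orientation): joint angles nearest the present ones, or None.
- bot.read_state(): the state.
- bot.camera(name): name is "scene" or "top" or "wrist"; returns the picture (420x560x3 uint8, red, green, blue); there is no depth.
- bot.get_calibration(name): a dict with "fx", "fy", "cx", "cy" (pixels), "view" (4x4, takes a point from world to camera coordinates); the wrist camera has in their place "T_tool_cam" (4x4, takes a point from camera to tool coordinates, whose origin is the TCP and whose axes are the flange's). Camera axes: x right, y up, looking along -z (the intrinsics and any distortion apply to the point x, -y, -z); pixel columns grow to the right and rows downward; lengths in mm; the calibration is good to about 2 mm. A picture is of the moment at which its call begins: read the wrist's pose just before it. get_calibration takes no time and is no camera call.
A pose or a line that the arm cannot do raises bot.Unreachable and nothing moves.
- bot.close_job(): hands the job in; it is judged then, once.
The state is a dict: "t": time; "joint_pos": joint angles; "qvel": joint speeds; "tau": joint torques, N m; "tcp_pos": TCP position; "eef_rot": TCP orientation; "contact_force": force on the tool from outside, world axes, zero at the start; "moment": the same for the moment, N m; "width": finger opening in mm; "finger_force": force on a finger pad.
Only numpy, scipy, OpenCV 4.12 (cv2) and the standard library are available. Lean on these libraries where they do the work, as an engineer would, in place of code of your own. Each camera call takes 0.05 s, during which the arm holds its last target. There are 200 camera calls.

### The job

Get the microscope ready for a shared look at the blue filter: put the dish with the blue filter on the stage, centred on the round black insert under the lens; set it down, do not drop it, and keep it level all the way. Also pull the beam-splitter rod (orange knob, on the right side of the microscope head) out to its middle click, so that eyepieces and camera both get light. Do not bump the lens, and leave the red dish and the other things on the bench where they are.

Things in the scene. Friction and masses are not known exactly. Their poses are not given: they have to be found in the camera images.
- microscope: White stereo microscope, fixed. Origin at bench height under the stage centre and lens; x points from its front (eyepieces, robot side) to its back, y to its left (the rod is on its right), z up. Foot: plate 185 mm wide, from 90 mm before to 135 mm behind the origin, top (stage) 25 mm high. 27 mm pole 100 mm behind the origin; focus knobs beside it, 198 mm high, reach 50 mm left and right.
- stage_centre (a point): Centre of the round black insert (92 mm across, thin steel bezel, flush) in the stage top, 25 mm above the bench: where the dish belongs.
- lens: Black lens barrel over the stage. Origin at the centre of its lower face, 133 mm above the stage; 49 mm across below, 62 mm farther up. A gripper pointing straight down has no room over the stage: it must lean out, 35 to 50 degrees from upright, to the microscope's left (the free side, away from the rod) or front, and the dish stays level only if picked up with the same lean.
- dish_blue_centre (a point): Centre (half-way up) of the clear round dish with the blue filter disc fixed in it: 60 mm across and 20 mm high, 60 g, z up, mouth up. It lies on the bench, so this point is 10 mm above the bench; on the stage it is 35 mm above the bench.
- dish_red_centre (a point): Centre of the same kind of dish with a red filter disc, 60 mm across and 20 mm high. Leave it where it is. The two dishes may have changed places.
- beam_rod (a joint): Beam-splitter rod, m pulled out of the head along the microscope's -y (its right): 0 = fully in (as it starts), 0.015 = middle click, 0.030 = fully out. It snaps into each of the three positions by itself from within about 6 mm; about 6 N pulls or pushes it out of any of them, and a tug at that force runs past the middle to the far end.
- rod_knob (a point): Middle of the rod's orange knob, 247 mm above the bench: a cylinder 16 mm across, 30 mm long, along the microscope's y axis, on a 9 mm steel shaft. With the rod fully in it is 85 mm right of and 18 mm behind the microscope's origin, 17 mm free between knob and head bushing. Free from above; eyepieces and camera are the nearest tall things.
- amber_bottle: Brown bottle with a blue cap, 62 mm across, 128 mm high, bystander; origin under its centre.
- wipe_pack: Blue pack of wipes, 58 x 105 x 52 mm, bystander; origin under its centre.
- timer: Small white timer, 68 x 68 x 19 mm, bystander; origin under its centre.
- tablet_jar: White jar with a green stripe, 43 mm across, 72 mm high, bystander; origin under its centre.
- head_top (a point): Top centre of the microscope head, 272 mm above the bench. The head is 96 x 84 mm in plan and reaches down to 203 mm. Two eyepieces slope up to the front (ends 75 mm before this point, outer edges 46 mm left and right, 325 mm high); a blue 42 mm camera cube stands 22 mm behind this point, its top 344 mm high.
Things that resemble listed ones, but are neither listed nor needed, are in the scene too. Leave any turquoise look-alike of the part that bears dish_blue_centre alone.

How it is judged:
By the outcome, as a careful person would: the job done as asked, in the order asked, and still so for the second after the job is handed in, with the robot touching nothing.
It also fails if it takes over 54 s, if anything falls off the work surface, if the arm or the gripper's body presses on something with over 40 N, if the wrist force passes 120 N, or if a joint passes its speed limit or range.

## Working session

There is one attempt and no reset: what is moved stays moved. The work goes in short steps, each a Python script; the robot and the scene stay as the last script left them, time stands still between calls to the robot, and variables do not carry over. Pictures are saved under pics/ and viewed, at most 10 in all, crops included, and the job is handed in when it is done.

```bash
ls; mkdir -p pics; python3 - <<'E'
from plant import bot
import cv2,numpy as np
for n in("scene","top"):
    im=bot.camera(n); cv2.imwrite(f"pics/{n}0.png",im[:,:,::-1]); c=bot.get_calibration(n); print(n,{k:np.round(v,3).tolist() for k,v in c.items()})
print(bot.get_calibration("wrist")); s=bot.read_state();print(s["t"],s["eef_rot"],s["contact_force"])
E
```

```text
pics
scene {'fx': 520.631, 'fy': 520.631, 'cx': 275.483, 'cy': 211.914, 'view': [[-0.836, -0.549, 0.011, 494.429], [0.324, -0.476, 0.818, -316.573], [-0.444, 0.687, 0.576, -1640.511], [0.0, 0.0, 0.0, 1.0]]}
top {'fx': 382.619, 'fy': 382.619, 'cx': 279.76, 'cy': 209.815, 'view': [[0.024, -1.0, -0.008, 49.216], [0.998, 0.024, 0.061, -555.909], [-0.061, -0.009, 0.998, -1189.411], [0.0, 0.0, 0.0, 1.0]]}
{'fx': 300.09203707425246, 'fy': 300.09203707425246, 'cx': 278.63591334059066, 'cy': 204.6534922167429, 'T_tool_cam': array([[ 2.60351532e-04,  9.61495808e-01,  2.74819476e-01,
         7.38980585e+01],
       [ 9.99999628e-01, -4.76361030e-04,  7.19263792e-04,
        -3.30106908e-01],
       [ 8.22482409e-04,  2.74819186e-01, -9.61495574e-01,
        -1.58301205e+02],
       [ 0.00000000e+00,  0.00000000e+00,  0.00000000e+00,
         1.00000000e+00]])}
0.1 [-1.94578204e-01  9.80886725e-01  7.14388384e-04 -2.10273776e-04] [ 0.20379036 -0.47665984  0.53510316]
```

View pics/scene0.png

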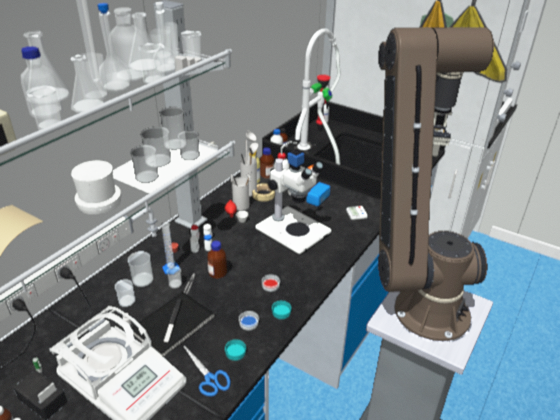

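View pics/top0.png

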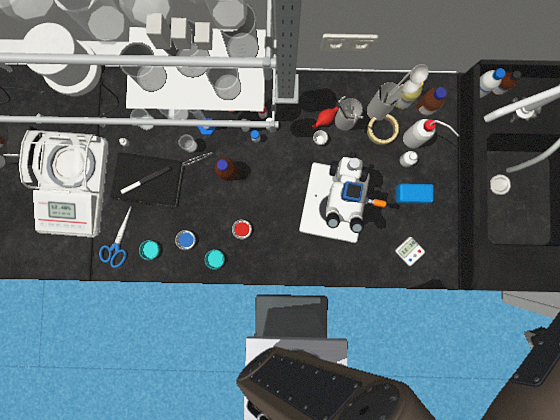

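The top view shows the blue-filter dish at (186,240), red at (242,229), turquoise look-alikes at (149,250) and (215,259), the microscope head near (350,195) and the orange knob at (377,203). In the scene view, blue is at (249,321), red at (271,283), turquoise at (236,350) and (282,310), and the insert at (297,229). Dish candidates are those four; I choose top (186,240), which is dark blue rather than turquoise, and check it in a crop.

```bash
cat > h.py <<'E'
import cv2,numpy as np
from plant import bot
def cam(n,st=None):
    c=bot.get_calibration(n); K=np.array([[c["fx"],0,c["cx"]],[0,c["fy"],c["cy"]],[0,0,1]])
    if n!="wrist": T=np.linalg.inv(c["view"])
    else:
        from scipy.spatial.transform import Rotation as R
        W=np.eye(4);W[:3,:3]=R.from_quat(st["eef_rot"]).as_matrix();W[:3,3]=st["tcp_pos"];T=W@c["T_tool_cam"]
    return K,T
def ray(C,px):
    K,T=C; d=np.linalg.inv(K)@np.array([px[0],px[1],1.]); d=d*[1,-1,-1]; d=T[:3,:3]@d
    return T[:3,3],d/np.linalg.norm(d)
def onz(C,px,z):
    o,d=ray(C,px); return o+d*(z-o[2])/d[2]
def proj(C,p):
    K,T=C; q=np.linalg.inv(T)@np.append(p,1); q=q[:3]*[1,-1,-1]; q=K@q; return q[:2]/q[2]
def two(C1,p1,C2,p2):
    o1,d1=ray(C1,p1);o2,d2=ray(C2,p2)
    A=np.stack([d1,-d2],1);s=np.linalg.lstsq(A,o2-o1,rcond=None)[0]
    a,b=o1+s[0]*d1,o2+s[1]*d2; return (a+b)/2,np.linalg.norm(a-b)
def blobs(im,lo,hi,mina=15,roi=None):
    h=cv2.cvtColor(im,cv2.COLOR_RGB2HSV); m=cv2.inRange(h,np.array(lo),np.array(hi))
    if roi: k=np.zeros_like(m);k[roi[1]:roi[3],roi[0]:roi[2]]=255;m&=k
    n,l,s,c=cv2.connectedComponentsWithStats(m)
    return [(s[i,4],c[i].round(1),s[i,:4].tolist()) for i in range(1,n) if s[i,4]>=mina],m
E
python3 - <<'E'
from h import *
t=cv2.imread("pics/top0.png")[:,:,::-1].copy();s=cv2.imread("pics/scene0.png")[:,:,::-1].copy()
Ct,Cs=cam("top"),cam("scene")
for nm,lo,hi,rt,rs in(("blue",(100,90,50),(130,255,255),(170,222,202,258),(235,308,262,335)),("knob",(5,150,120),(20,255,255),(360,190,395,215),(255,150,345,220)),("red",(0,120,80),(8,255,255),(225,215,260,245),(255,270,285,295))):
    a,_=blobs(t,lo,hi,4,rt);b,_=blobs(s,lo,hi,4,rs);print(nm,a,b)
    if a and b: print(two(Ct,max(a,key=lambda x:x[0])[1],Cs,max(b,key=lambda x:x[0])[1]), onz(Ct,max(a,key=lambda x:x[0])[1],247 if nm=="knob" else 6))
b,_=blobs(s,(0,0,0),(180,255,70),30,(270,212,322,246));print("insert",b)
for x in b: print(onz(Cs,x[1],25))
A=cv2.resize(t[150:250,295:395],(400,400),interpolation=2);B=cv2.resize(s[140:260,240:340],(400,480),interpolation=2)
C=cv2.resize(t[215:270,135:255],(400,183),interpolation=2)
o=np.zeros((600,800,3),np.uint8);o[:400,:400]=A;o[:480,400:]=B;o[415:598,:400]=C;cv2.imwrite("pics/c1.png",o[:,:,::-1])
E
```

```text
blue [(np.int32(172), array([185.7, 239.5]), [179, 233, 15, 14])] [(np.int32(106), array([248.3, 320.4]), [241, 316, 15, 9])]
(array([454.63404772, 358.27322328,  10.34573505]), np.float64(1.8256208205355138)) [453.75587008 358.89019258   6.        ]
knob [(np.int32(77), array([379.3, 202.6]), [373, 199, 13, 8])] [(np.int32(11), array([310.1, 166.2]), [308, 165, 5, 4])]
(array([ 566.91019601, -189.62455786,  253.81351288]), np.float64(5.885045972644583)) [ 564.97444589 -192.85215463  247.        ]
red [(np.int32(160), array([241.6, 228.9]), [235, 222, 14, 14])] [(np.int32(69), array([270.2, 282.7]), [264, 280, 13, 7])]
(array([492.22705764, 182.20746692,  11.02564467]), np.float64(1.4344142965361868)) [491.65295141 182.3841716    6.        ]
insert [(np.int32(129), array([314.1, 215.4]), [301, 212, 21, 11]), (np.int32(204), array([297.4, 228.7]), [287, 223, 22, 12]), (np.int32(55), array([274. , 242.8]), [270, 238, 13, 8])]
[ 554.85143143 -216.26703661   25.        ]
[ 563.8803179  -106.52217246   25.        ]
[589.8037183   13.19667971  25.        ]
```

View pics/c1.png

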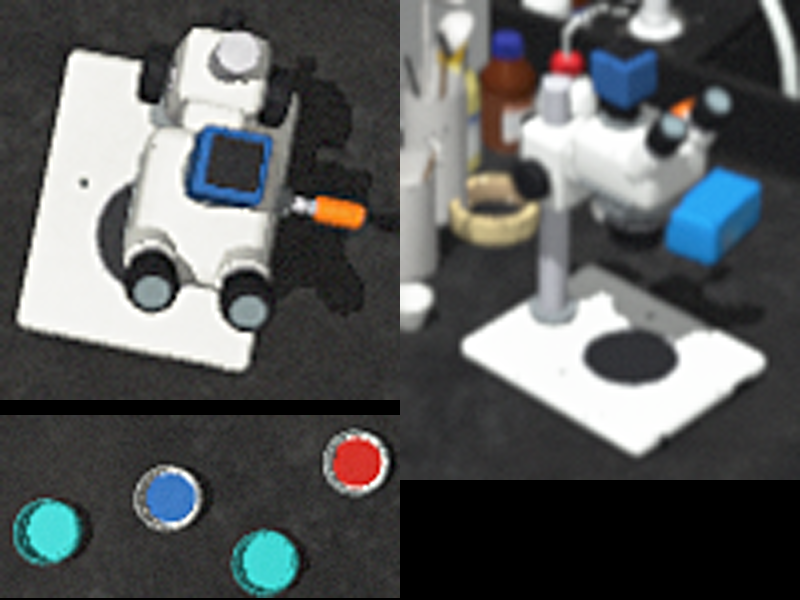

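The crop confirms the choice: clear rim with a dark-blue disc at top (186,240), the two look-alikes are fully turquoise. Next I get the microscope yaw from the plate corners and check IK.

```bash
cat >> h.py <<'E'
from scipy.spatial.transform import Rotation as R
def ori(ang,lean,sgn=1):
    "tool points along azimuth ang (horizontal part), lean from straight down; sgn=+1: camera on the outer/lower side"
    u=np.array([np.cos(ang),np.sin(ang),0]); z=np.sin(lean)*u-np.cos(lean)*np.array([0,0,1]); y=sgn*np.array([-u[1],u[0],0])
    return R.from_matrix(np.stack([np.cross(y,z),y,z],1)).as_quat()
E
python3 - <<'E'
from h import *
Ct,Cs=cam("top"),cam("scene")
A,B,D=[onz(Ct,p,25)[:2] for p in((313,162.5),(299.5,231.2),(357.2,242.6))]
print(A,B,D,np.linalg.norm(D-B),"yaw from left edge",np.degrees(np.arctan2(*(A-B)[::-1])),"front edge",np.degrees(np.arctan2(*(B-D)[::-1]))-90)
# scene corners (crop/4+off): left-front, right-front, left-back
P=[onz(Cs,(240+(x-400)/4,140+y/4),25)[:2] for x,y in((638,455),(765,360),(463,345))];print(P)
for v in (P[0]-P[1],P[2]-P[0]): print(np.linalg.norm(v),np.degrees(np.arctan2(v[1],v[0])))
d=np.array([454,358.5,0]);m=np.array([564,-106.5,0]);yaw=np.radians(-11.3);L=np.radians(42)
c,s=np.cos(yaw),np.sin(yaw);M=np.array([[c,-s,0],[s,c,0],[0,0,1]])
ad=np.arctan2(d[1],d[0])
def t(n,p,q): j=bot.solve_ik(p,q);print(n,np.round(p),None if j is None else np.round(j,2))
for sg in(1,-1):
    for L in np.radians([38,42,46]):
        t("grasp",d+[0,0,9],ori(ad,L,sg));t("hi",d+[0,0,250],ori(ad,L,sg))
        t("place",m+[0,0,34],ori(yaw,L,sg));t("pre",m+M@[-150,0,80],ori(yaw,L,sg))
    for l in(15,25): t("knob",m+M@[18,-87,237],ori(yaw+np.pi/2,np.radians(l),sg));t("knobhi",m+M@[18,-87,360],ori(yaw+np.pi/2,np.radians(l),sg))
t("via",[400,-350,480],ori(-.7,0,1))
E
```

```text
[706.11802377 -38.69258679] [488.70091213  -0.70763334] [ 457.64588233 -180.90424888] 182.85304244152226 yaw from left edge -9.910125200110777 front edge -9.778284044341206
[array([481.59159841,  14.36868564]), array([ 454.92114576, -170.70464222]), array([701.67758962, -31.52831725])]
186.9851591101048 81.79970317501024
224.820769502157 -11.77970446184065
grasp [454. 358.   9.] None
hi [454. 358. 250.] None
place [ 564. -106.   34.] None
pre [417. -77.  80.] None
grasp [454. 358.   9.] [ 0.35  0.33 -0.67 -2.14 -0.25  0.83]
hi [454. 358. 250.] None
place [ 564. -106.   34.] None
pre [417. -77.  80.] None
grasp [454. 358.   9.] [ 0.19  0.41 -0.82 -2.4  -0.52  1.25]
hi [454. 358. 250.] None
place [ 564. -106.   34.] [-0.6   0.3  -0.77 -2.28 -0.39  1.04]
pre [417. -77.  80.] None
knob [ 565. -195.  237.] [-0.19  0.27 -0.01 -0.27 -1.3   0.06]
knobhi [ 565. -195.  360.] [-0.19  0.21  0.19 -0.26 -1.54 -0.  ]
knob [ 565. -195.  237.] [-0.31  0.31  0.07 -0.44 -1.4   0.2 ]
knobhi [ 565. -195.  360.] [-0.31  0.25  0.26 -0.43 -1.62  0.1 ]
grasp [454. 358.   9.] None
hi [454. 358. 250.] None
place [ 564. -106.   34.] None
pre [417. -77.  80.] None
grasp [454. 358.   9.] [ 0.35  0.33 -0.67 -2.14 -0.25 -2.32]
hi [454. 358. 250.] None
place [ 564. -106.   34.] None
pre [417. -77.  80.] None
grasp [454. 358.   9.] [ 0.19  0.41 -0.82 -2.4  -0.52 -1.89]
hi [454. 358. 250.] None
place [ 564. -106.   34.] [-0.6   0.3  -0.77 -2.28 -0.39 -2.1 ]
pre [417. -77.  80.] None
knob [ 565. -195.  237.] None
knobhi [ 565. -195.  360.] None
knob [ 565. -195.  237.] [-0.31  0.31  0.07 -0.44 -1.4  -2.94]
knobhi [ 565. -195.  360.] None
via [ 400 -350  480] [-0.35  0.06  0.19  0.   -1.7  -1.92]
```

```bash
python3 - <<'E'
from h import *
d=np.array([454,358.5,0]);m=np.array([563.5,-106.5,0]);yaw=np.radians(-10.2)
c,s=np.cos(yaw),np.sin(yaw);M=np.array([[c,-s,0],[s,c,0],[0,0,1]])
for sg in(1,-1):
  for ph in(10,20,30,40):
    for l in(40,45):
      L=np.radians(l);q=ori(yaw-np.pi/2+np.radians(ph),L,sg);b=R.from_quat(q).as_matrix()[:,2]
      o=M@np.array([np.sin(np.radians(ph)),-np.cos(np.radians(ph)),0])
      r=[]
      for p in(d+[0,0,9],d-b*100+[0,0,9],d+[0,0,150],m+[0,0,34],m-o*220+[0,0,60],m-o*180+[0,0,200]):
        j=bot.solve_ik(p,q);r.append("None" if j is None else str(np.round(j,1).tolist()))
      print(sg,ph,l,*r)
E
```

```text
1 10 40 [1.2, 0.8, -0.2, 0.3, -1.3, 1.8] [1.2, 0.7, 0.0, 0.2, -1.5, 1.8] [1.2, 0.6, -0.1, 0.2, -1.5, 1.9] [0.5, 0.5, -0.8, 0.9, -0.9, 1.9] [0.8, 0.6, -0.5, 0.5, -1.1, 2.0] [0.8, 0.4, -0.4, 0.5, -1.3, 2.1]
1 10 45 [1.2, 0.8, -0.1, 0.3, -1.4, 1.8] [1.2, 0.8, 0.1, 0.2, -1.6, 1.8] [1.2, 0.7, -0.1, 0.3, -1.6, 1.9] [0.5, 0.5, -0.8, 0.9, -0.9, 1.9] [0.8, 0.6, -0.4, 0.5, -1.2, 1.9] [0.8, 0.4, -0.4, 0.5, -1.4, 2.1]
1 20 40 [1.2, 0.7, -0.3, 0.3, -1.2, 1.9] [1.3, 0.7, -0.1, 0.3, -1.4, 1.9] [1.2, 0.6, -0.2, 0.3, -1.5, 1.9] [0.4, 0.5, -0.9, 1.1, -0.8, 1.9] [0.9, 0.5, -0.7, 0.6, -1.0, 1.9] [0.8, 0.3, -0.6, 0.6, -1.2, 2.1]
1 20 45 [1.2, 0.8, -0.2, 0.4, -1.3, 1.8] [1.3, 0.8, -0.1, 0.3, -1.5, 1.9] [1.2, 0.6, -0.2, 0.4, -1.5, 1.9] [0.4, 0.5, -0.9, 1.2, -0.8, 1.8] [0.9, 0.5, -0.6, 0.6, -1.1, 1.9] [0.9, 0.3, -0.6, 0.6, -1.3, 2.1]
1 30 40 [1.3, 0.7, -0.4, 0.5, -1.1, 1.9] [1.3, 0.6, -0.2, 0.4, -1.3, 2.0] [1.3, 0.5, -0.3, 0.4, -1.4, 2.0] [0.3, 0.4, -1.0, 1.4, -0.7, 1.8] [1.0, 0.4, -0.8, 0.7, -0.9, 1.9] [0.9, 0.2, -0.7, 0.6, -1.2, 2.2]
1 30 45 [1.3, 0.7, -0.4, 0.5, -1.2, 1.9] [1.3, 0.7, -0.2, 0.4, -1.4, 1.9
[... 1262 characters left out ...]
40 [1.3, 0.7, -0.4, 0.5, -1.1, -1.2] [1.3, 0.6, -0.2, 0.4, -1.3, -1.2] [1.3, 0.5, -0.3, 0.4, -1.4, -1.1] [0.3, 0.4, -1.0, 1.4, -0.7, -1.3] [1.0, 0.4, -0.8, 0.7, -0.9, -1.2] [0.9, 0.2, -0.7, 0.6, -1.2, -1.0]
-1 30 45 [1.3, 0.7, -0.4, 0.5, -1.2, -1.3] [1.3, 0.7, -0.2, 0.4, -1.4, -1.2] [1.3, 0.6, -0.3, 0.4, -1.4, -1.2] None [1.0, 0.5, -0.9, 0.8, -1.0, -1.3] [0.9, 0.2, -0.7, 0.7, -1.2, -1.1]
-1 40 40 [1.3, 0.6, -0.5, 0.6, -1.0, -1.2] [1.4, 0.6, -0.4, 0.5, -1.2, -1.1] [1.3, 0.5, -0.4, 0.5, -1.3, -1.1] None None [1.0, 0.1, -0.9, 0.7, -1.1, -1.0]
-1 40 45 [1.3, 0.7, -0.5, 0.6, -1.1, -1.3] [1.4, 0.6, -0.3, 0.5, -1.3, -1.2] [1.3, 0.5, -0.4, 0.5, -1.3, -1.1] None None [1.0, 0.1, -0.9, 0.8, -1.1, -1.0]
```

```bash
cat >> h.py <<'E'
yaw=np.radians(-10.2);PH=np.radians(20);LE=np.radians(43)
Q=ori(yaw-np.pi/2+PH,LE,1);B=R.from_quat(Q).as_matrix()[:,2];O=B*[1,1,0]/np.sin(LE)
c_,s_=np.cos(yaw),np.sin(yaw);M=np.array([[c_,-s_,0],[s_,c_,0],[0,0,1]])
def st(n=""):
    s=bot.read_state();print(n,round(s["t"],2),np.round(s["tcp_pos"],1),np.round(s["contact_force"],1),round(s["width"],1),np.round(s["finger_force"],1));return s
E
python3 - <<'E'
from h import *
m=np.array([563.5,-106.5,0]);d=np.array([454,358.5,0])
bot.line_to([257.7,-623.8,470],velocity=250);st()
bot.move_ptp(m-O*150+[0,0,430],Q);st()
bot.line_to(m-O*170+[0,0,150],velocity=250)
s=st("mic");np.savez("pics/w1.npz",eef_rot=s["eef_rot"],tcp_pos=s["tcp_pos"]);cv2.imwrite("pics/w1.png",bot.camera("wrist")[:,:,::-1])
bot.line_to(m-O*170+[0,0,250],velocity=250)
bot.move_ptp(d-B*130+[0,0,12],Q)
s=st("dish");np.savez("pics/w2.npz",eef_rot=s["eef_rot"],tcp_pos=s["tcp_pos"]);cv2.imwrite("pics/w2.png",bot.camera("wrist")[:,:,::-1])
a,b=[cv2.resize(cv2.imread(f"pics/w{i}.png"),(400,300)) for i in(1,2)];cv2.imwrite("pics/w12.png",np.hstack([a,b]))
E
```

```text
1.23 [ 257.7 -623.5  468.5] [0.7 1.2 0.7] 87.3 0.0
 3.83 [538.   40.9 430. ] [ 0.1 -0.  -0.3] 87.6 0.0
mic 5.1 [535.   61.3 150.8] [ 0.8 -0.4  0.5] 87.4 0.0
dish 7.26 [439.6 445.  107.9] [-0.4  0.8  0.2] 87.9 0.0
```

View pics/w12.png

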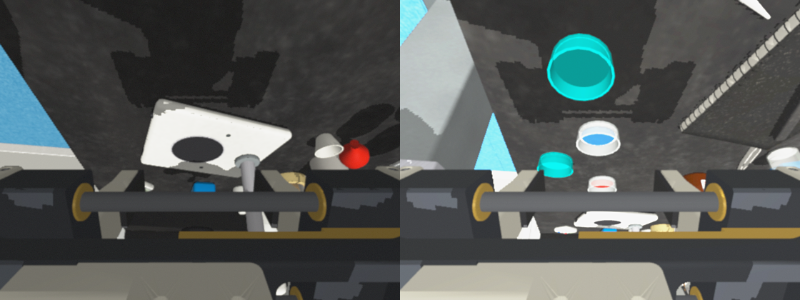

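The left half shows the insert at full-image (276,211) on the plate. The right half shows the blue-filter dish at (277,193), with red beyond it and the turquoise dishes to the sides. I cast the contours onto their planes and fit circles.

```bash
python3 - <<'E'
from h import *
def circ(P):
    A=np.c_[2*P[:,:2],np.ones(len(P))];x=np.linalg.lstsq(A,(P[:,:2]**2).sum(1),rcond=None)[0];return x[:2],np.sqrt(x[2]+x[:2]@x[:2])
def cont(m,z,C):
    k=max(cv2.findContours(m,cv2.RETR_EXTERNAL,cv2.CHAIN_APPROX_NONE)[0],key=cv2.contourArea)[:,0];return np.array([onz(C,p,z) for p in k])
w1=cv2.imread("pics/w1.png")[:,:,::-1].copy();w2=cv2.imread("pics/w2.png")[:,:,::-1].copy()
C1,C2=cam("wrist",np.load("pics/w1.npz")),cam("wrist",np.load("pics/w2.npz"))
_,m=blobs(w1,(0,0,0),(180,255,110),30,(235,180,320,232))
n,l,s,c=cv2.connectedComponentsWithStats(m);i=l[211,276];m=(l==i).astype(np.uint8);print("insert",s[i],circ(cont(m,25,C1)))
Cs=cam("scene");t=cv2.imread("pics/scene0.png")[:,:,::-1].copy()
_,m=blobs(t,(0,0,0),(180,255,110),30,(284,220,312,238));n,l,s,c=cv2.connectedComponentsWithStats(m);i=l[229,297];print("scene",s[i],circ(cont((l==i).astype(np.uint8),25,Cs)))
a,m=blobs(w2,(95,70,60),(130,255,255),15,(245,160,310,222));a=max(a,key=lambda x:x[0]);print("blue",a)
for z in(4,8,12): print(z,circ(cont(m,z,C2)))
print("tri",two(cam("top"),(185.7,239.5),C2,a[1]))
_,m=blobs(w2,(0,0,120),(180,255,255),30,(245,160,312,222));n,l,s,c=cv2.connectedComponentsWithStats(m);i=np.argmax(s[1:,4])+1;print("sil",s[i])
k=cont((l==i).astype(np.uint8),20,C2);f=k[np.argsort([proj(C2,p)[1] for p in k])];print(circ(f[:len(f)//2]))
cv2.imwrite("pics/d.png",cv2.resize(np.vstack([w2[150:230,235:325],w1[165:245,235:325]])[:,:,::-1],None,fx=3.6,fy=3.6,interpolation=0))
print([np.round(onz(C2,p,20),1) for p in((s[i][0],s[i][1]+.4*s[i][3]),(s[i][0]+s[i][2],s[i][1]+.4*s[i][3]))])
E
```

```text
insert [ 241  192   71   36 1989] (array([ 561.36728125, -108.20918784]), np.float64(44.40346286358462))
scene [286 222  23  14 241] (array([ 564.36618796, -107.43664303]), np.float64(39.89178342173703))
blue (np.int32(517), array([277. , 194.8]), [255, 187, 45, 17])
4 (array([455.26648715, 346.18459862]), np.float64(17.248129270388453))
8 (array([454.25532077, 352.28023046]), np.float64(16.840797674108423))
12 (array([453.2441544, 358.3758623]), np.float64(16.433466077835504))
tri (array([453.62172133, 357.54289613,  11.16845342]), np.float64(0.5045502225631143))
sil [ 246  168   63   51 2615]
(array([449.0700802 , 383.69760038]), np.float64(26.75456063794572))
[array([421.6, 376.8,  20. ]), array([478.1, 386.4,  20. ])]
```

View pics/d.png

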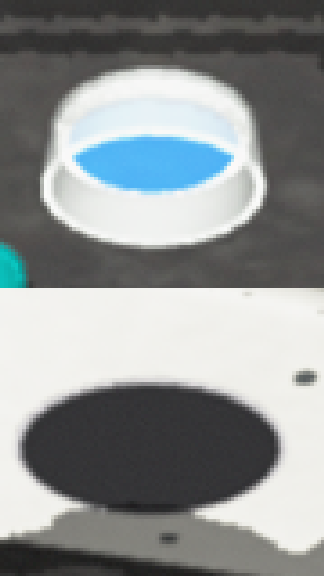

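The crop is upside down: the top rim is the larger, lower ellipse, centred about crop (154,186). That is full-image pixel (277.8,201.7). The insert is clean.

```bash
python3 - <<'E'
from h import *
C2=cam("wrist",np.load("pics/w2.npz"))
f=lambda x,y,z:np.round(onz(C2,(235+x/3.6,150+y/3.6),z),1)
print("rim L,R",f(42,186,20),f(266,186,20),"mean",(f(42,186,20)+f(266,186,20))/2,"far rim",f(154,245,20),"near base",f(154,68,0), "cam",np.round(C2[1][:3,3],0))
E
```

```text
rim L,R [424.  353.9  20. ] [483.8 364.   20. ] mean [453.9  358.95  20.  ] far rim [459.5 326.   20. ] near base [449.6 384.5   0. ] cam [412. 604. 173.]
```

```bash
python3 - <<'E'
from h import *
d=np.array([454,357.8,0]);g=d+O*5+[0,0,9.5]
bot.move_gripper(88,force=12)
bot.line_to(g-B*30,velocity=200);bot.line_to(g,velocity=60);st("at")
bot.move_gripper(40,force=12);bot.pause(.2);st("closed")
bot.line_to(g+[0,0,40],velocity=80)
s=st("lift");cv2.imwrite("pics/w3.png",bot.camera("wrist")[150:270,200:360,::-1]);cv2.imwrite("pics/s3.png",bot.camera("scene")[:,:,::-1])
a=cv2.resize(cv2.imread("pics/w3.png"),(400,300));b=cv2.resize(cv2.imread("pics/s3.png")[265:370,190:330],(400,300));cv2.imwrite("pics/l3.png",np.hstack([a,b]))
E
```

```text
at 8.85 [455.  352.9   9.5] [ 1.2  0.3 -0.2] 87.6 0.0
closed 9.62 [454.9 353.    9.6] [-1.   2.1  1.4] 59.6 12.0
lift 10.28 [454.8 352.9  49.7] [ 0.9 -1.3 -1.6] 59.3 12.0
```

View pics/l3.png

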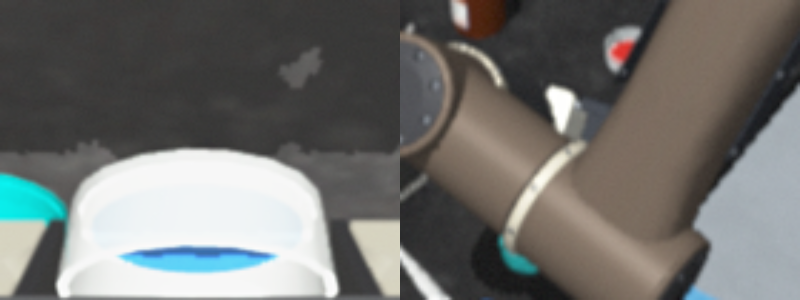

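```bash
python3 - <<'E'
from h import *
C=cam("wrist",bot.read_state());tcp=bot.read_state()["tcp_pos"]
n=onz(C,(280,210),40);print("near base",n, "centre est", n+O*27, "rel tcp along O",(n+O*27-tcp)@O,"across",(n-tcp)@np.cross([0,0,1],O))
m=np.array([562.3,-107.6,0]);t=m+O*5+[0,0,34.6]
z=np.array([0,0,1.])
bot.line_to(tcp+z*70,velocity=150)
bot.line_to(t-O*230+z*90,velocity=260)
bot.line_to(t-O*150+z*13,velocity=180)
st("pre");bot.line_to(t+z*13,velocity=120)
s=st("over");np.savez("pics/w4.npz",eef_rot=s["eef_rot"],tcp_pos=s["tcp_pos"]);cv2.imwrite("pics/w4.png",bot.camera("wrist")[:,:,::-1]);cv2.imwrite("pics/s4.png",bot.camera("scene")[:,:,::-1])
a=cv2.resize(cv2.imread("pics/w4.png"),(400,300));b=cv2.resize(cv2.imread("pics/s4.png")[140:260,230:350],(400,400));o=np.zeros((400,800,3),np.uint8);o[:300,:400]=a;o[:,400:]=b;cv2.imwrite("pics/l4.png",o)
E
```

```text
near base [450.03250143 384.891633    40.        ] centre est [454.62815791 358.28561974  40.        ] rel tcp along O -5.616820305382073 across 0.9057162308648391
pre 12.87 [538.2  36.4  47.9] [0.3 1.4 0.4] 59.9 12.0
over 14.27 [ 563.4 -112.    47.6] [-0.6  0.1 -0.7] 59.6 12.0
```

View pics/l4.png

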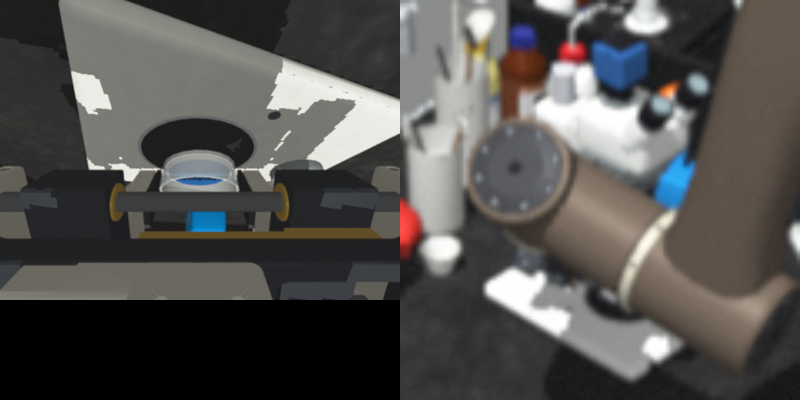

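Wrist view: the dish is level and laterally centred over the insert (small-image column 197 for both). I check the visible near arc of the insert, then lower.

```bash
python3 - <<'E'
from h import *
C=cam("wrist",np.load("pics/w4.npz"));w=cv2.imread("pics/w4.png")
g=cv2.cvtColor(w,cv2.COLOR_BGR2GRAY);m=np.array([562.3,-107.6,0])
# near arc: first bright->dark transition going down the columns
P=[]
for u in range(215,340,5):
    col=g[140:225,u].astype(int);i=np.where((col[3:]-col[:-3])<-45)[0]
    if len(i): P.append(onz(C,(u,140+i[0]+1.5),25))
P=np.array(P);
from scipy.optimize import least_squares
r=least_squares(lambda x:np.hypot(*(P[:,:2]-x).T)-45,m[:2],loss="soft_l1");print(len(P),r.x,np.round(r.fun,1))
E
```

```text
25 [ 560.86846161 -105.54638037] [ 0.2  0.3  0.1  0.1 -0.3  0.1 -0.  -0.   0.1 -0.3 -0.6 -0.1 -0.1 -0.1
  0.1  0.4  0.1 -0.1 -0.2 -0.1  0.2 -0.  -0.1  0.1  0.5]
```

```bash
python3 - <<'E'
from h import *
m=np.array([561.7,-106.7,0]);t=m+O*5.4+[0,0,34.6];z=np.array([0,0,1.])
bot.line_to(t+z*13,velocity=60)
bot.line_to(t+z*2,velocity=40);a=st("2mm")["contact_force"][2]
for k in(1,.4,-.1,-.6):
    bot.line_to(t+z*k,velocity=15);bot.pause(.1);f=st(k)["contact_force"][2]
    if f-a>3: break
E
```

```text
2mm 15.04 [ 562.4 -112.3   36.2] [-0.7 -0.4 -0.8] 59.8 12.0
1 15.39 [ 562.7 -112.    35.7] [-0.1  0.7 -0.1] 59.7 12.0
0.4 15.74 [ 562.6 -112.    35. ] [ 0.1 -0.1 -0.8] 59.8 12.0
-0.1 16.09 [ 562.7 -112.    34.6] [ 0.2  0.4 -0.5] 59.5 12.0
-0.6 16.44 [ 562.8 -112.1   34.5] [-2.8  2.7  5.5] 59.6 12.0
```

```bash
python3 - <<'E'
from h import *
t=np.array(bot.read_state()["tcp_pos"]);z=np.array([0,0,1.])
bot.move_gripper(84);bot.pause(.1);st("open")
bot.line_to(t-B*40,velocity=100);bot.line_to(t-O*165+z*115,velocity=220)
s=st("back");np.savez("pics/w5.npz",eef_rot=s["eef_rot"],tcp_pos=s["tcp_pos"]);w=bot.camera("wrist")[:,:,::-1];cv2.imwrite("pics/w5.png",w)
cv2.imwrite("pics/c5.png",cv2.resize(w[150:250,220:340],(720,600),interpolation=2))
E
```

```text
open 17.2 [ 562.6 -112.    34. ] [-0.5 -0.4  0.7] 83.9 0.0
back 18.63 [534.1  49.1 148.7] [ 0.2 -1.  -0.2] 83.8 0.0
```

View pics/c5.png

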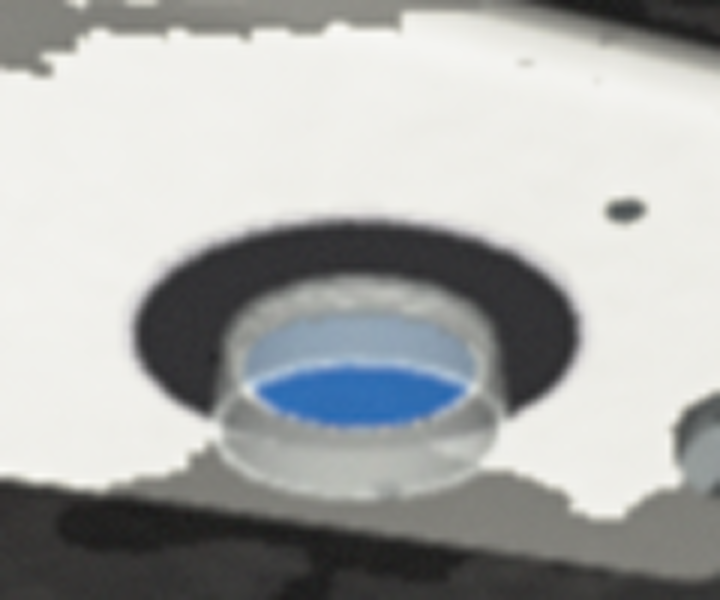

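```bash
python3 - <<'E'
from h import *
C=cam("wrist",np.load("pics/w5.npz"));f=lambda x,y,z:onz(C,(220+x/6,150+y/6),z)
ins=(f(137,330,25)+f(578,330,25))/2;rim=(f(217,425,45)+f(500,425,45))/2
print("insert",ins,np.linalg.norm(f(137,330,25)-f(578,330,25)),"rim",rim,np.linalg.norm(f(217,425,45)-f(500,425,45)))
e=f(357,220,25);b=f(358,275,25);print("near gap",np.linalg.norm(e-b),"near edge+45.5",e+O*45.5,"far rim-30",f(358,498,45)-O*30,"near base+30",b+O*30)
t=cv2.imread("pics/top0.png");Ct=cam("top")
# knob: predicted from origin
m=np.array([561.7,-106.7,0]);k=m+M@[18,-85,247];print("knob pred",k,proj(Ct,k))
E
```

```text
insert [ 561.35614723 -102.1617419    25.        ] 90.03488873036207 rim [ 562.16587727 -105.69065535   45.        ] 56.646232441996
near gap 18.871655958597472 near edge+45.5 [ 562.1929018  -107.93936728   25.        ] far rim-30 [ 562.76911998 -109.32236317   45.        ] near base+30 [ 562.98900244 -111.22207075   25.        ]
knob pred [ 564.36331802 -193.544152    247.        ] [379.56995134 202.84530275]
```

Dish centre and insert agree within about 2 mm, and the predicted knob matches its pixel. Next is the knob.

```bash
python3 - <<'E'
from h import *
m=np.array([561.9,-107.2,0]);k=m+M@[18,-85,247];z=np.array([0,0,1.])
Q2=ori(yaw+np.pi/2,np.radians(20),1);B2=R.from_quat(Q2).as_matrix()[:,2]
p=np.array(bot.read_state()["tcp_pos"])
bot.line_to([538,41,440],velocity=280)
bot.move_ptp(k+M@[0,-25,190],Q2);st("hi")
bot.move_gripper(50,force=35)
bot.line_to(k+M@[0,-12,75],velocity=200)
s=st("above");w=bot.camera("wrist");cv2.imwrite("pics/w6.png",w[:,:,::-1])
C=cam("wrist",s);a,_=blobs(w,(5,150,90),(20,255,255),40);print([(x,np.round(onz(C,x[1],247),1)) for x in a],"pred",k,proj(C,k))
E
```

```text
hi 21.9 [ 560.2 -218.1  436.5] [ 0.5  0.2 -0.3] 84.5 0.0
above 23.4 [ 562.9 -206.3  323.3] [-0.5 -0.3  1.2] 50.3 0.0
[((np.int32(530), array([281.1, 199.1]), [272, 181, 20, 35]), array([ 564.1, -191.2,  247. ]))] pred [ 564.56331802 -194.044152    247.        ] [279.92493363 196.31111938]
```

```bash
python3 - <<'E'
from h import *
k=np.array([564.4,-193.5,247])
Q2=ori(yaw+np.pi/2,np.radians(20),1);B2=R.from_quat(Q2).as_matrix()[:,2]
g=k+M@[0,-3,0]+B2*14
bot.line_to(g-B2*40,velocity=150);bot.line_to(g,velocity=60);st("at")
bot.move_gripper(5,force=35);bot.pause(.2);st("closed")
for d in(4,8,12,15): bot.line_to(g+M@[0,-d,0],velocity=25);bot.pause(.1);s=st(d)
bot.pause(.3);s=st("end");w=bot.camera("wrist");C=cam("wrist",s);cv2.imwrite("pics/w7.png",w[:,:,::-1])
E
```

```text
at 24.75 [ 564.9 -191.8  234. ] [ 0.3 -0.6  0. ] 50.1 0.0
closed 25.62 [ 563.9 -191.7  233.9] [-5.8  0.1  2.4] 14.7 35.0
4 26.02 [ 563.6 -193.4  233.9] [-3.3  7.8  3.7] 14.7 35.0
8 26.43 [ 562.5 -199.8  233.9] [-5.6 -3.4  2.1] 14.6 35.0
12 26.84 [ 561.6 -204.8  233.9] [-7.4 -3.8  2.8] 15.0 35.0
15 27.21 [ 561.3 -206.6  233.9] [-5.5  0.8  2.4] 14.9 35.0
end 27.51 [ 561.3 -206.6  233.9] [-5.9 -0.7  4.1] 15.2 35.0
```

```bash
python3 - <<'E'
from h import *
Q2=ori(yaw+np.pi/2,np.radians(20),1);B2=R.from_quat(Q2).as_matrix()[:,2]
t=np.array(bot.read_state()["tcp_pos"])
bot.move_gripper(50);bot.pause(.1);st("open")
bot.line_to(t-B2*50,velocity=120)
k=np.array([564.4,-193.5,247]);bot.line_to(k+M@[0,-12,75]+[0,0,0],velocity=150)
s=st("above");w=bot.camera("wrist");C=cam("wrist",s);a,_=blobs(w,(5,150,90),(20,255,255),40)
for x in a: q=onz(C,x[1],247);print(x,q,"moved along -y:",-(M.T@(q-[564.1,-191.2,247]))[1])
bot.line_to([500,-330,420],velocity=280)
tp=bot.camera("top");sc=bot.camera("scene");cv2.imwrite("pics/top9.png",tp[:,:,::-1])
o=np.zeros((600,800,3),np.uint8);o[:400,:400]=cv2.resize(tp[150:250,295:395],(400,400),interpolation=2);o[:480,400:]=cv2.resize(sc[140:260,240:340],(400,480),interpolation=2);o[415:598,:400]=cv2.resize(tp[215:270,135:255],(400,183),interpolation=2)
cv2.imwrite("pics/f.png",o[:,:,::-1]);st("end")
E
```

```text
open 28.45 [ 562.1 -206.5  233.9] [-0.1  0.2 -0.2] 50.1 0.0
above 29.47 [ 562.4 -204.7  322.1] [ 0.1 -0.7 -0.8] 50.0 0.0
(np.int32(550), array([279.9, 180.6]), [270, 163, 21, 37]) [ 561.33487283 -207.56804351  247.        ] moved along -y: 16.599018355802343
end 30.38 [ 500.1 -329.   418.7] [ 0.4  0.9 -1.1] 50.0 0.0
```

View pics/f.png

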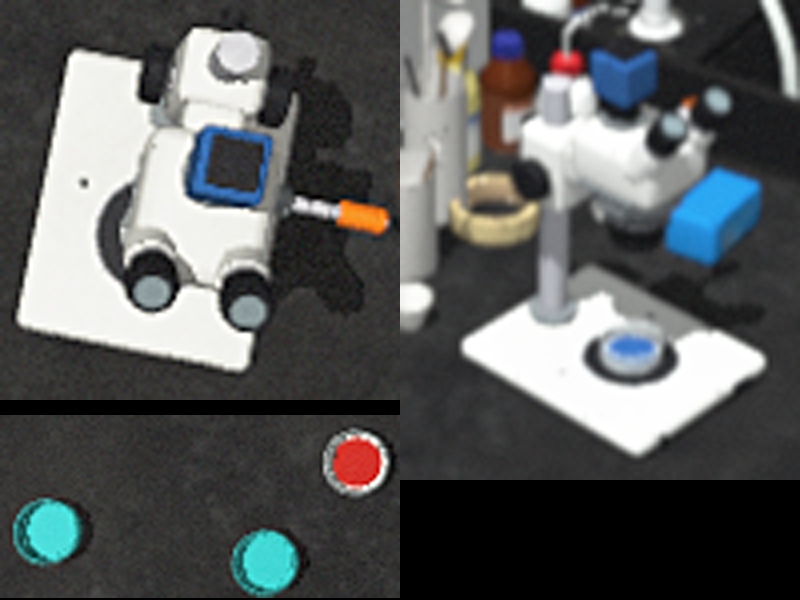

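The dish sits centred in the insert at scene crop (632,348). The knob moved from crop (340,212) to (364,217), about 15 mm, and the other dishes and items are where they were.

```bash
python3 -c "
from plant import bot
print(bot.close_job())"
```

```text
the job is handed in; nothing more can be done
None
```

The job is handed in: the blue-filter dish sits level on the stage, within about 2 mm of the insert's centre, and the beam-splitter rod is out about 15 mm at its middle click. The dish was set down gently, the arm stayed clear of the lens, and in the last pictures the red dish, the look-alikes and the things round the microscope had not moved. About 30 of the 54 s were used.

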